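# Wind back the work rest and press a splined polishing head home

### The job

On the small polishing machine, wind the crank handwheel anticlockwise until the work rest is back against its stop block. Then take the large felt polishing head with the square top out of the white foam block, turn it so that its cross-shaped splined stem meshes with the cross-shaped slots of the spindle, slide it fully home against the spring, and finish while still gripping it and pressing it down. Leave the other things on the bench alone.

Things in the scene. Friction and masses are not known exactly. Their poses are not given: they have to be found in the camera images.
- machine: Polishing machine: grey base 150 (x) x 290 (y) mm, 50 mm high, fixed to the bench. Along its y axis stand, from -y to +y: the square spindle (on the vertical axis at x 0, y -95 mm), the work rest, the stop block and the handwheel (axis at x 0, y +90 mm).
- wheel_centre (a point): Centre of the handwheel's upper face, 98 mm above the bench. The wheel lies level, its axis vertical; black, 92 mm across, 10 mm thick, with an upright crank pin.
- crank_top (a point): Centre of the top end of the upright crank pin: round steel, 14 mm diameter, 40 mm tall (98 to 138 mm above the bench), 36 mm from the wheel's axis, which revolves freely on its own axis. Grip it from above and lead it around the wheel's axis (2 to 3 N at the pin); the gripper may keep its own heading.
- handwheel (a joint): Angle of the handwheel (rad), growing anticlockwise seen from above; 8 mm of work rest travel per rad, 5.0 rad when the rest is at its stop. Starts between 0.5 and 3.2 and stays where it is left.
- rest (a joint): Travel of the work rest (m): 0 fully in over the spindle, 0.040 with its rear against the dark steel stop block. Aluminium plate 80 x 60 x 8 mm on a foot, upper face 97 mm above the bench, geared to the handwheel. Its leading edge is 4 mm past the spindle axis at 0, and 36 mm clear of it at 0.040; wound in, it blocks the polishing head.
- spindle_mouth (a point): Centre of the spindle's level upper face, 85 mm above the bench: a square steel block 42 mm wide with a cross-shaped socket open above. Four slots along this point's +x, -x, +y, -y (parallel to the block's sides), 11 mm wide, reach 16 mm from the axis. Braked (1 N m to turn), it starts at -0.7 to 0.7 rad from the machine's axes; any quarter turn fits.
- plunger (a joint): Travel (m, downward) of the spring plunger in the spindle's socket: 0 when free, its top then 24 mm below the spindle's upper face; 0.010 when the head is fully home. The spring pushes up with 5.6 N at 0 and 9.1 N at 0.010, so the head rises about 10 mm if not pressed down.
- head: The large polishing head, 0.14 to 0.26 kg. Origin on its axis at the underside of its flange, z up. Flange 44 mm across to z 3 mm, grey felt wheel 56 mm across z 3 to 17 mm, then the square grip. Starts upright in one of the foam block's two holes, flange on the block's top, turned by any angle. Fully home: origin at spindle_mouth, flange resting on the spindle's face.
- grip_top (a point): Centre of the top of the head's square steel grip, 24 x 24 mm and 35 mm tall (head z 17 to 52 mm), its sides parallel to the head's x and y axes, so in line with the splines. Pressing by the grip or with fingertips on the felt are both fine.
- stem_tip (a point): Lower end of the head's stem, 34 mm below the flange. The stem has four straight splines (a cross) along the head's +x, -x, +y, -y, each 7 mm wide, reaching 13 mm from the axis, from the flange down to full-round ends 31.5 mm below it; below them only a round pilot tip of 9 mm diameter.
- foam: White block 180 x 90 mm, 60 mm high, fixed to the bench; origin at the centre of its underside. Two round holes of 31 mm, 48 mm deep, at x = -43 and +43 mm on its own x axis hold the two polishing heads.
- small_wheel: Bystander: small rubber wheel 40 mm across with a round 12 mm stub on top (ends 25 mm above the foam block), in the other hole of the foam block. Origin at the underside of its flange. Leave it.
- bench_block: Bystander: loose steel block 70 x 70 x 20 mm lying on the bench beyond the foam block, origin at the centre of its underside.
- dish: Bystander: small round dish 80 mm across, 30 mm high, beyond the machine; origin at the centre of its underside.
- driver: Bystander: screwdriver 160 mm long lying on the bench to the left; origin within it, x along it.
Things that resemble listed ones, but are neither listed nor needed, are in the scene too. Leave any blue or pink look-alike of the head alone.

How it is judged:
By the outcome, as a careful person would: the job done as asked, in the order asked, and still so for the second after the job is handed in, while the arm keeps its last pose, push and grip.
It also fails if it takes over 64 s, if anything falls off the work surface, if the arm or the gripper's body presses on something with over 40 N, if the wrist force passes 120 N, or if a joint passes its speed limit or range.

### The arm

A 6-joint arm with a two-finger parallel gripper is mounted at the origin on the work surface. World frame = base frame: x ahead of the robot, y to its left, z up, the work surface at z = 0. Lengths are in m, angles in rad, forces in N, time in s.
With the tool pointing down it reaches from about 0.3 to 0.825 m from the base axis. Payload 5.4 kg.
Tool frame: the origin (TCP) lies at the very end of the fingers, on their centre line; the grasp point (between the pads) lies 19 mm behind it; z points along the fingers, y is the line along which they close (so a half turn about z gives the same grasp; the last joint's range is limited). The gripper opens to 92 mm and grips with 3 to 60 N. Pads are 20 mm wide; open, the fingers measure 128 mm over their backs; the gripper's body (75 mm by 189 mm) begins 69 mm behind the grasp point.
Start: joints at [1.109, 0.158, 1.597, -0, 1.386, -0.21], TCP at [0.143, 0.557, 0.215] pointing down, gripper open.
Joint ranges: [-2.91, 2.91], [-0.94, 2.29], [0.18, 2.7], [-1.29, 4.43], [0.17, 2.64], [-3, 3]. Speed limits (rad/s): [2.57, 2.57, 3.14, 3.14, 3.14, 3.14].

### API

Orientations are given as a rotation vector (axis times angle).
In Python, from workcell import bot gives the robot as it stands. Calls block until the motion is done:
- bot.goto(position, orientation): joint-space move of the TCP to a pose.
- bot.line_to(position, rot=None, max_speed=0.15): straight line of the TCP; rot=None keeps the orientation; max_speed is the mean speed in m/s.
- bot.set_joints(angles): joint-space move.
- bot.set_gripper(opening, newtons=None): opening from 0.0 (shut) to 1.0 (fully open); newtons is the grip in N (None keeps the last); returns when the fingers have stopped.
- bot.hold(seconds).
- bot.inverse_kinematics(position, orientation): joint angles nearest the present ones, or None.
- bot.read_camera(name): name is "side" or "top"; returns a dict with "pixels" (420x560x3 uint8, blue, green, red), "fx", "fy", "cx", "cy" (pixels), "R" (3x3) and "t" (3): a world point X has camera coordinates R X + t. Camera axes: x right, y down, z forward; pixel columns grow to the right and rows downward; lengths in m; the calibration is good to about 2 mm. A picture is of the moment at which its call begins. There is no depth.
A pose or a line that the arm cannot do raises bot.MotionError and nothing moves.
- bot.job_done(): hands the job in; it is judged then, once.
Readings, each from a call of its own:
- bot.current_clock(): time.
- bot.current_joints(): joint angles.
- bot.current_joint_vel(): joint speeds.
- bot.current_effort(): joint torques, N m.
- bot.current_ee_pos(): TCP position.
- bot.current_tool_rot(): TCP orientation.
- bot.current_contact_force(): force on the tool from outside, world axes, zero at the start.
- bot.current_ft_torque(): the same for the moment, N m.
- bot.current_opening(): opening from 0.0 (shut) to 1.0 (fully open).
- bot.current_grip_force(): force on a finger pad.
Only numpy, scipy, OpenCV 4.12 (cv2) and the standard library are available. Lean on these libraries where they do the work, as an engineer would, in place of code of your own. Each camera call takes 0.05 s, during which the arm holds its last target. There are 200 camera calls.

## Working session

There is one attempt and no reset: what is moved stays moved. The work goes in short steps, each a Python script; the robot and the scene stay as the last script left them, time stands still between calls to the robot, and variables do not carry over. Pictures are saved under pics/ and viewed, at most 10 in all, crops included, and the job is handed in when it is done.

```bash
mkdir -p pics; ls
python3 - <<'E'
from workcell import bot
import cv2,numpy as np
for n in("top","side"):
    c=bot.read_camera(n); cv2.imwrite(f"pics/{n}0.png",c["pixels"])
    R=np.array(c["R"]);t=np.array(c["t"]); print(n,c["fx"],c["fy"],c["cx"],c["cy"],R.round(4).tolist(),t.round(4), (-R.T@t).round(3))
print(bot.current_clock(),bot.current_tool_rot(),bot.current_ee_pos())
E
```

```text
pics
top 470.79816191722495 470.79816191722495 280.3459236067699 216.31567033806533 [[0.0243, -0.9996, 0.0112], [-0.9982, -0.0249, -0.055], [0.0553, -0.0098, -0.9984]] [0.0062 0.5731 1.3595] [0.497 0.034 1.389]
side 525.104129931436 525.104129931436 278.6672508335419 205.84507545101982 [[0.8897, -0.4565, 0.0027], [-0.2411, -0.4749, -0.8463], [0.3877, 0.7523, -0.5326]] [-0.4937  0.2329  1.0831] [ 0.076 -0.93   0.775]
0.1 [-3.94457052e-01 -3.11619613e+00  2.45121778e-03] [0.14303839 0.55635525 0.21374484]
```

View pics/top0.png

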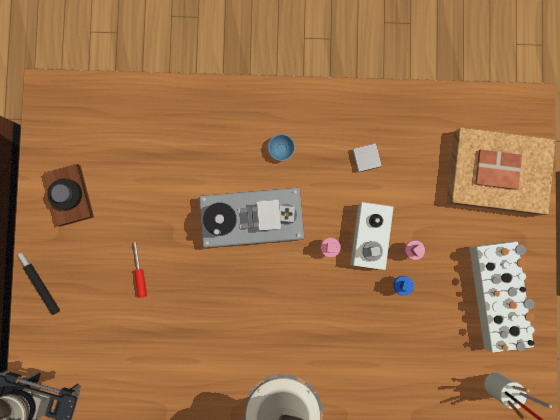

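View pics/side0.png

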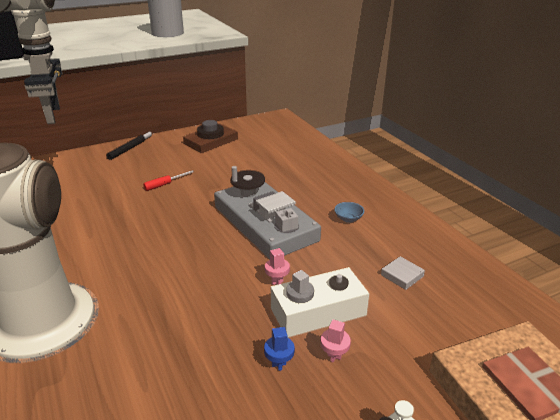

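The top view shows the machine at about (252,218), with the wheel at (219,218), the spindle at (287,214) and the crank pin near the wheel's left rim. The white foam block is at (373,237).

Candidates for the head:
- The grey head in the white foam, top (372,251) and side (300,287). This fits: grey felt, square steel grip, in the foam hole.
- Two pink look-alikes, top (331,247) and (415,250). These must be left alone.
- One blue look-alike, top (403,285). This must be left alone.
- The small dark wheel, top (376,220), which is a bystander.

I'll confirm with enlarged crops.

Run:
```python
import cv2,numpy as np
a=cv2.imread("pics/top0.png")[180:280,195:395]; b=cv2.imread("pics/side0.png")[160:340,205:375]
a=cv2.resize(a,None,fx=4,fy=4,interpolation=cv2.INTER_CUBIC);b=cv2.resize(b,None,fx=3.3,fy=3.3,interpolation=cv2.INTER_CUBIC)
cv2.imwrite("pics/a.png",a);cv2.imwrite("pics/b.png",b)
```

```text
(no output)
```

View pics/a.png

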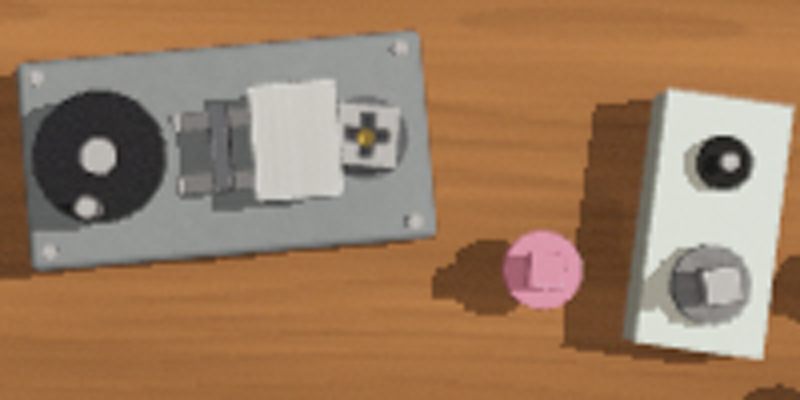

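View pics/b.png

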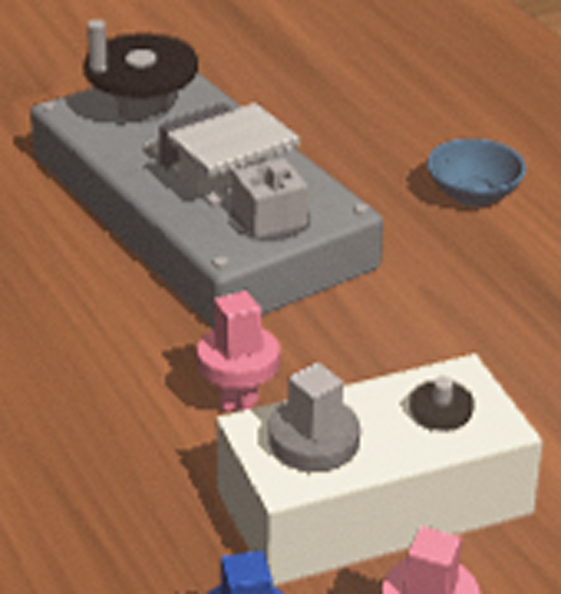

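The crops confirm it: the grey head with the square steel grip sits in the foam, top (373,251), side (300,289). The rest is wound partly in, with its edge near the spindle. The crank pin top is at about top (217,232), side (234,167), and the spindle cross centre is at about top (287,214). Next I'll measure these.

```bash
cat > h.py <<'E'
from workcell import bot
import cv2,numpy as np
from scipy.spatial.transform import Rotation as Ro
def cam(n): return bot.read_camera(n)
def ray(c,p):
    R=np.array(c["R"]);t=np.array(c["t"])
    d=R.T@np.array([(p[0]-c["cx"])/c["fx"],(p[1]-c["cy"])/c["fy"],1]); return -R.T@t,d
def plane(c,p,z):
    o,d=ray(c,p); return o+d*(z-o[2])/d[2]
def tri(c1,p1,c2,p2):
    o,d=ray(c1,p1);q,e=ray(c2,p2)
    s=np.linalg.lstsq(np.c_[d,-e],q-o,rcond=None)[0]; a,b=o+s[0]*d,q+s[1]*e
    return (a+b)/2,np.linalg.norm(a-b)
def proj(c,X):
    v=np.array(c["R"])@X+np.array(c["t"]); return np.array([c["fx"]*v[0]/v[2]+c["cx"],c["fy"]*v[1]/v[2]+c["cy"]])
def down(yaw):  # tool z down, tool y (closing line) at angle yaw from world x
    y=np.array([np.cos(yaw),np.sin(yaw),0]);z=np.array([0,0,-1.]); return Ro.from_matrix(np.c_[np.cross(y,z),y,z]).as_rotvec()
def blobs(img,lo,hi,box,amin=3):  # box x0,y0,x1,y1 ; mask at 8x
    x0,y0,x1,y1=box;s=8
    m=cv2.inRange(cv2.resize(img[y0:y1,x0:x1],None,fx=s,fy=s,interpolation=cv2.INTER_CUBIC),lo,hi)
    out=[]
    for k in cv2.findContours(m,cv2.RETR_EXTERNAL,cv2.CHAIN_APPROX_NONE)[0]:
        a=cv2.contourArea(k)/s/s
        if a<amin: continue
        f=lambda p:(np.array(p)+.5)/s-.5+[x0,y0]
        M=cv2.moments(k);r=cv2.minAreaRect(k)
        out.append(dict(a=a,c=f([M["m10"]/M["m00"],M["m01"]/M["m00"]]),rc=f(r[0]),wh=np.array(r[1])/s,ang=r[2],box=f(cv2.boxPoints(r))))
    return sorted(out,key=lambda b:-b["a"])
E
python3 - <<'E'
from h import *
T=cam("top");S=cam("side");a=T["pixels"];b=S["pixels"]
np.set_printoptions(precision=4,suppress=True)
print("wheel");
for B in blobs(a,(0,0,0),(60,60,60),(196,195,240,240),30)[:2]: print(B["a"],B["rc"],B["wh"],plane(T,B["rc"],.098))
print("pin tri",tri(T,(217,231.75),S,(234.4,167.6)))
print("pin plane",plane(T,(217,231.75),.138))
print("yellow top")
for B in blobs(a,(0,60,80),(75,255,255),(280,205,296,223),.3): print(B["a"],B["c"],plane(T,B["c"],.061))
print("gray samples grip",a[246:257,366:380].mean(2).astype(int))
print("spindle",a[204:224,276:300].mean(2).astype(int))
print("hub");
for B in blobs(a,(140,140,140),(255,255,255),(208,206,232,236),2): print(B["a"],B["c"],plane(T,B["c"],.138))
print("base")
for B in blobs(b,(150,150,150),(255,255,255),(240,170,256,185),1): print(B["a"],B["c"])
E
```

```text
wheel
779.0546875 [219.0625 218.75  ] [31.875 32.5  ] [0.5573 0.1889 0.098 ]
pin tri (array([0.5217, 0.1882, 0.1375]), np.float64(0.0018920413501810453))
pin plane [0.5208 0.1885 0.138 ]
yellow top
18.1640625 [286.1601 213.64  ] [0.5782 0.0045 0.061 ]
gray samples grip [[146 146 140 130 128 126 128 134 132 128 138 132 137 143]
 [133 136 126  77  87 122 121 149 177 198 198 196 188 164]
 [ 89  86  78  69 112 200 186 190 191 190 191 190 190 186]
 [ 90  84  77  76 112 189 189 190 191 188 191 190 191 195]
 [ 92  89  86  74  95 157 190 189 188 190 188 191 191 191]
 [ 91  90  89  72  81 135 189 190 188 189 188 190 191 185]
 [ 88  89  86  75  76 116 189 189 189 188 190 190 190 184]
 [ 86  87  83  77  75 111 191 187 190 188 190 190 189 184]
 [ 87  87  90  78  73 109 195 189 189 191 190 186 183 179]
 [ 90  91  88  81  84 111 183 180 181 190 187 169 150 132]
 [ 99 101 101 106 123 117 132 115 122 135 142 141 139 139]]
spindle [[202 201 198 147 151 148 142 126 125 116 119 116 119 140 147 149 154 153
  152 153 151 151 151 151]
 [201 202 196 136 164 143 130 128 123 123 123 116 118 117 111 127 149 1
[... 1345 characters left out ...]
200 200 201 193 160 184 184 182 162 126 126 133 168 186 185 184 184 181
  107 116 151 152 152 152]
 [198 199 201 195 164 173 175 176 176 176 176 178 182 182 181 186 184 180
  116 136 152 153 151 151]
 [199 200 202 194 129  71  93  95  96  99 122 127 150 152 154 174 174 175
  137 153 149 150 151 152]
 [199 198 201 195 139  67  65  66  68  65  64  67  66  74  76  75  93 127
  152 151 152 152 154 153]
 [197 199 201 198 176  94  85  79  78  78  75  76  81 109 112 120 137 151
  152 150 150 152 152 154]]
hub
54.1328125 [219.1335 218.5437] [0.556 0.184 0.138]
16.703125 [216.1418 231.3553] [0.5218 0.1908 0.138 ]
12.3359375 [229.2294 234.1728] [0.5152 0.1559 0.138 ]
base
24.015625 [247.3966 176.9651]
```

```bash
cat > crank.py <<'E'
from h import *
np.set_printoptions(precision=4,suppress=True)
p=np.array([.5213,.1893]);Y=np.pi/2;z=.107
rv=down(Y)
if Ro.from_rotvec(rv).as_matrix()[:,1]@Ro.from_rotvec(bot.current_tool_rot()).as_matrix()[:,1]<0: rv=down(Y+np.pi)
bot.set_gripper(.5,40)
bot.goto([*p,.19],rv); bot.line_to([*p,z])
print(bot.current_clock(),bot.current_contact_force(),bot.current_joints())
bot.set_gripper(0,40); print("open",bot.current_opening()*.092,bot.current_grip_force(),bot.current_ee_pos())
f0=bot.current_contact_force()
C=p+[.036,0];th=np.pi
while th<np.pi+4.6:
    th+=.18 if th<np.pi+1.5 else .06
    bot.line_to([*(C+.036*np.array([np.cos(th),np.sin(th)])),z],max_speed=.08)
    f=bot.current_contact_force()-f0; ft=f[:2]@[-np.sin(th),np.cos(th)]; fr=f[:2]@[np.cos(th),np.sin(th)]
    print(round(th-np.pi,2),round(bot.current_clock(),2),"ft %.1f fr %.1f fz %.1f"%(ft,fr,f[2]),bot.current_ee_pos()[:2])
    if ft<-9 or np.hypot(ft,fr)>25: break
E
python3 crank.py
```

```text
3.6167 [1.2511 0.0389 0.3474] [ 0.1309  0.2133  1.7552  0.      1.1718 -1.4403]
open 0.013198917916208364 40.000895261764526 [0.5216 0.1897 0.1075]
0.18 4.47 ft 0.7 fr 1.2 fz 3.3 [0.5221 0.1824]
0.36 4.72 ft 2.0 fr 2.5 fz 2.8 [0.5238 0.176 ]
0.54 4.97 ft 1.8 fr 2.5 fz 3.5 [0.5267 0.17  ]
0.72 5.22 ft 1.4 fr 2.4 fz 2.4 [0.5306 0.1647]
0.9 5.47 ft 1.9 fr 2.5 fz 1.6 [0.5354 0.1602]
1.08 5.72 ft 1.5 fr 4.0 fz 2.7 [0.5409 0.1567]
1.26 5.97 ft 1.1 fr 3.7 fz 2.8 [0.547  0.1542]
1.44 6.22 ft 0.5 fr 3.6 fz 2.4 [0.5534 0.1528]
1.62 6.47 ft 2.1 fr 4.2 fz 2.8 [0.5599 0.1527]
1.68 6.72 ft 0.7 fr 4.5 fz 3.0 [0.5617 0.1529]
1.74 6.97 ft -0.6 fr 5.0 fz 2.6 [0.5638 0.1531]
1.8 7.22 ft -0.3 fr 5.1 fz 3.3 [0.5659 0.1536]
1.86 7.47 ft -0.7 fr 3.7 fz 2.8 [0.568  0.1542]
1.92 7.72 ft -0.5 fr 3.9 fz 1.7 [0.5702 0.1549]
1.98 7.97 ft -2.0 fr 4.5 fz 3.4 [0.5718 0.1555]
2.04 8.22 ft -9.6 fr 3.8 fz 8.4 [0.5723 0.1557]
```

Run:
```python
from h import *
np.set_printoptions(precision=4,suppress=True)
p=bot.current_ee_pos(); bot.set_gripper(.5); bot.line_to([p[0],p[1],.2]); bot.goto([.45,.24,.25],bot.current_tool_rot())
print(bot.current_clock())
T=cam("top");S=cam("side");a=T["pixels"];b=S["pixels"]
cv2.imwrite("pics/t1.png",a);cv2.imwrite("pics/s1.png",b)
def show(n,B,z):
    q=np.array([plane(T,k,z)[:2] for k in B["box"]]);e=q[1]-q[0];f=q[2]-q[1]
    print(n,"a%.0f"%B["a"],"px",B["c"],B["rc"],"W",plane(T,B["rc"],z)[:2],"sides",np.linalg.norm(e),np.linalg.norm(f),"yaw mod90 deg",(np.degrees(np.arctan2(e[1],e[0])))%90)
for B in blobs(a,(155,)*3,(255,)*3,(277,203,298,226),50): show("spindle",B,.085)
for B in blobs(a,(0,)*3,(135,)*3,(278,207,294,221),10): show("cross",B,.085)
for B in blobs(a,(160,)*3,(255,)*3,(366,244,382,257),20): show("grip",B,.112)
for B in blobs(a,(160,)*3,(255,)*3,(235,195,284,230),100): show("rest",B,.097)
x=np.hstack([cv2.resize(a[195:235,235:305],None,fx=5.5,fy=5.5,interpolation=cv2.INTER_CUBIC),cv2.resize(b[185:225,250:310],None,fx=5.5,fy=5.5,interpolation=cv2.INTER_CUBIC)])
y=np.hstack([cv2.resize(a[232:272,350:395],None,fx=8,fy=8,interpolation=cv2.INTER_CUBIC),cv2.resize(b[265:305,275:325],None,fx=8,fy=8,interpolation=cv2.INTER_CUBIC)])
w=max(x.shape[1],y.shape[1]);pad=lambda i:cv2.copyMakeBorder(i,0,0,0,w-i.shape[1],0)
cv2.imwrite("pics/c1.png",np.vstack([pad(x),pad(y)]));print(w,x.shape,y.shape)
```

```text
10.3
spindle a216 px [286.4516 213.1463] [286.3867 212.9351] W [0.5787 0.0045] sides 0.043592267486713764 0.043791637301508646 yaw mod90 deg 86.90039334945408
cross a63 px [286.3903 213.124 ] [286.1826 213.1001] W [0.5782 0.005 ] sides 0.027824149011786557 0.027708537629161364 yaw mod90 deg 42.38850784351004
cross a15 px [278.1358 212.4393] [278.3125 213.5   ] W [0.5766 0.0268] sides 0.004165118297923019 0.038567334933619246 yaw mod90 deg 1.4419581974143227
grip a67 px [375.442  250.9291] [375.4777 250.9998] W [ 0.4797 -0.2389] sides 0.02415763400327028 0.024460828579028746 yaw mod90 deg 11.4063884304921
rest a619 px [262.6594 214.8387] [262.601  214.9952] W [0.5706 0.07  ] sides 0.06241844461461208 0.0828456433032918 yaw mod90 deg 6.638127620427468
760 (220, 715, 3) (320, 760, 3)
```

View pics/c1.png

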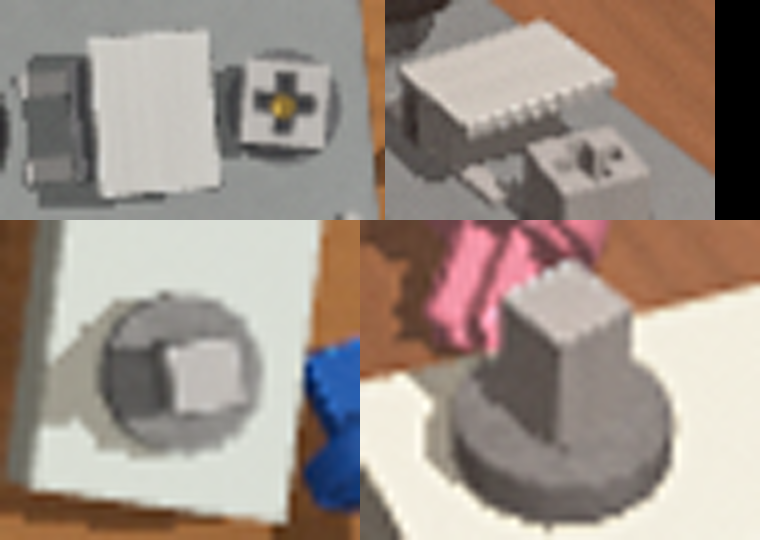

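The rest now sits 66 mm (centre) from the spindle axis, against the dark stop block at crop (60,110), so it is fully back. The spindle is at (0.5785, 0.0047) with yaw about −3°, and the grip is at (0.480, −0.239) with yaw about 8°. Sizes match. Next I'll grasp the head.

Run:
```python
from h import *
np.set_printoptions(precision=4,suppress=True)
p=np.array([.4797,-.2389]);rv=down(np.radians(8.5))
bot.set_gripper(.6,45)
bot.goto([*p,.2],rv); bot.line_to([*p,.081])
print(bot.current_joints(),bot.current_contact_force())
bot.set_gripper(0,45); print("open",bot.current_opening()*.092,bot.current_grip_force(),bot.current_ee_pos(),bot.current_contact_force(),bot.current_ft_torque())
bot.line_to([*p,.21],max_speed=.1)
print(bot.current_opening()*.092,bot.current_contact_force(),bot.current_clock())
s=np.array([.5785,.0047]);rv=down(np.radians(-3))
bot.goto([*s,.165],rv); bot.hold(.3)
print(bot.current_ee_pos(),bot.current_clock(),bot.current_contact_force())
T=cam("top");S=cam("side");a=T["pixels"];b=S["pixels"]
cv2.imwrite("pics/t2.png",a);cv2.imwrite("pics/s2.png",b)
cv2.imwrite("pics/c2.png",cv2.resize(b[100:250,200:360],None,fx=4,fy=4,interpolation=cv2.INTER_CUBIC))
```

```text
[-0.6875  0.2029  1.8245 -0.      1.1123 -0.8361] [ 0.0487 -0.2903  0.7188]
open 0.02359524731568162 44.75538790225983 [ 0.4799 -0.239   0.0813] [ 0.6756 -0.262   1.9424] [-0.0464  0.1286 -0.0539]
0.02388741583530734 [-0.7313  0.2769 -1.8197] 15.4583
[0.5786 0.0038 0.1652] 16.8 [ 0.0262  0.2161 -1.7744]
```

View pics/c2.png

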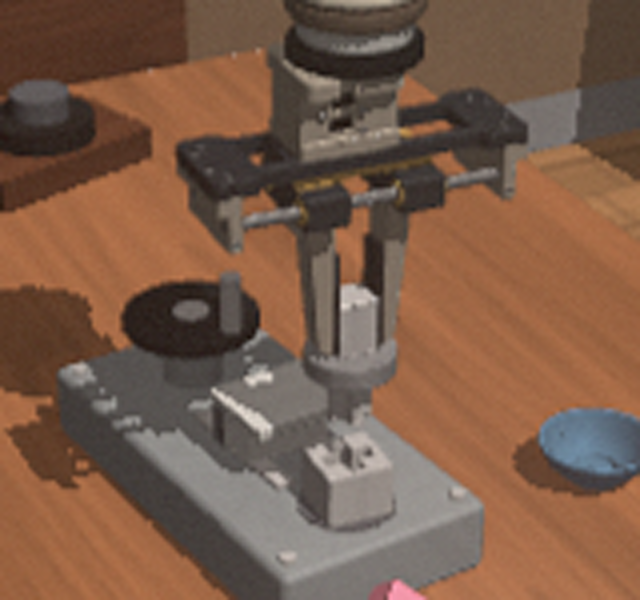

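The head hangs upright in the gripper over the spindle, with its tip at crop (350,415) just above the socket at (355,455). It has not tilted. I'll lower it with a force guard.

```bash
cat > low.py <<'E'
from h import *
np.set_printoptions(precision=4,suppress=True)
def lower(s,z0,z1,lim,dz=.003):
    f0=np.array([0,0,-1.8])
    for z in np.r_[np.arange(z0,z1,-dz),z1]:
        bot.line_to([*s,z],max_speed=.03)
        f=bot.current_contact_force()-f0; print("%.4f"%z,bot.current_ee_pos(),f,bot.current_opening()*.092)
        if np.linalg.norm(f)>lim: return False
    return True
E
python3 - <<'E'
from low import *
s=[.5785,.0047]
bot.line_to([*s,.146],max_speed=.05); print(bot.current_ee_pos())
print(lower(s,.142,.118,7),bot.current_ft_torque(),bot.current_clock())
E
```

```text
[0.5783 0.0048 0.1456]
0.1420 [0.5784 0.0047 0.1419] [-0.0195 -0.8625 -0.7129] 0.023741754789804774
0.1390 [0.5783 0.0047 0.1387] [ 0.1768 -0.3798 -0.4303] 0.02360887089997683
0.1360 [0.5783 0.0047 0.1357] [ 0.1714 -0.7434 -1.5834] 0.023610241196525647
0.1330 [0.5783 0.0047 0.1327] [-0.1951 -0.1884 -0.5127] 0.023781963561640078
0.1300 [0.5783 0.0048 0.1297] [-0.9709  0.2479  0.0543] 0.023807523909990618
0.1270 [0.5783 0.0047 0.1267] [ 0.2804  0.3015 -1.1031] 0.023484939611399733
0.1240 [0.5783 0.0047 0.1237] [ 0.0822 -0.0066 -0.6418] 0.02395961574435299
0.1210 [0.5783 0.0047 0.1207] [-0.4641 -0.7903  0.5406] 0.02378876509042311
0.1180 [0.5783 0.0048 0.1177] [-0.3796  0.0446 -0.1619] 0.02363970008614554
True [-0.0864  0.0647 -0.0688] 19.7167
```

It meshed cleanly. Now I'll press it home.

Run:
```python
from low import *
s=[.5785,.0047]
print(lower(s,.116,.110,16,.002))
print(lower(s,.109,.100,24,.001))
bot.hold(.5); print(bot.current_ee_pos(),bot.current_contact_force(),bot.current_clock())
b=cam("side")["pixels"]
cv2.imwrite("pics/c3.png",cv2.resize(b[130:250,220:340],None,fx=5,fy=5,interpolation=cv2.INTER_CUBIC))
```

```text
0.1160 [0.5788 0.0046 0.1163] [-0.0731  0.5142  2.0278] 0.02393522451386109
0.1140 [0.5789 0.0046 0.1147] [-0.8038 -0.1741  5.7214] 0.024172014090793358
0.1120 [0.5789 0.0046 0.1123] [-0.811  -0.1097  6.2113] 0.02399634469686544
0.1100 [0.5789 0.0046 0.1104] [-0.9041  0.229   7.5548] 0.023920554568436208
0.1100 [0.5789 0.0046 0.1105] [0.6493 1.0434 7.205 ] 0.02380710573584685
True
0.1090 [0.5789 0.0046 0.1094] [-0.0093 -0.0938  7.431 ] 0.02334937077989025
0.1080 [0.5789 0.0046 0.1085] [0.6477 0.2673 7.9814] 0.023541714740512816
0.1070 [0.579  0.0046 0.1076] [-0.3135  0.2788  8.0808] 0.02350631773370166
0.1060 [0.5789 0.0046 0.1066] [-1.463   0.4006  8.0836] 0.023717727647144398
0.1050 [0.579  0.0046 0.1063] [-2.5886  1.2128 11.6734] 0.02359953239500153
0.1040 [0.579  0.0046 0.1063] [-5.066   0.5287 16.6364] 0.0237311975631053
0.1030 [0.5791 0.0046 0.1062] [-8.0139  1.0054 23.0188] 0.02372237159631972
False
[0.579  0.0046 0.1062] [-8.0979  0.9562 20.7981] 23.2167
```

View pics/c3.png

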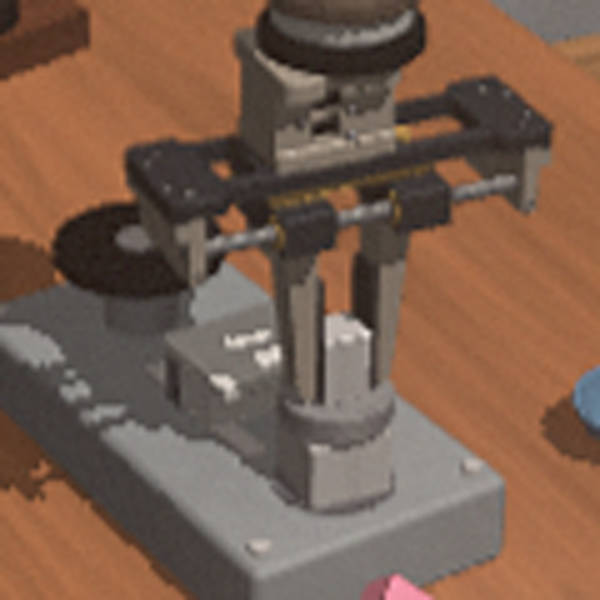

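The flange sits on the spindle face at crop (340,440). It stopped hard at TCP z 0.106, as expected, 10 mm after first touching the plunger, and it is held with about 21 N of press. The rest has not moved. Handing in.

```bash
python3 -c "
from workcell import bot
print(bot.job_done())"
```

```text
the job is handed in; nothing more can be done
None
```

The work rest is wound back against its stop, and the large polishing head is meshed and fully home in the spindle, still gripped and pressed down with about 21 N; I handed the job in at about 23 s.

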